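# Press a castor sleeve into a chair leg

## Task

Fit the castor sleeve to the upturned chair leg: of the two brass sleeves, take the one whose shank fits the bore, start it in the bore, then press it straight down and stop as soon as its shoulder sits flush on the wood. The fit is tight, so press firmly but do not ram it, and let go at the end. Leave the other sleeve and everything else on the bench where they are.

Things in the scene. Friction and masses are not known exactly. Their poses are not given: they have to be found in the camera images.
- sleeve_mid (a point): Centre of the smaller of two flanged brass sleeves, the one that fits; loose, standing shank down; z up its axis; 52 mm tall, 0.12 kg. From below: shank 24 mm diameter, 22 mm long, lowest 4 mm tapered; flange 36 mm diameter, 6 mm thick (its underside is the shoulder); hub 22 mm diameter, 24 mm tall, to be grasped. This point: 26 mm above the foot, 4 mm above the shoulder, 26 mm below the top.
- wide_sleeve_mid (a point): Centre of the larger brass sleeve, of the same form and heights (52 mm tall, this point 26 mm above its foot) but with a shank of 34 mm, a flange of 48 mm and a hub of 30 mm diameter: too thick for the bore. To be left standing.
- bore_mouth (a point): Centre of the bore's mouth in the flat top of the chair leg, 76 mm above the bench; z up along the bore, which is vertical, 25.5 mm in diameter and 36 mm deep. The right shank drops in freely for 7 mm, then stands there by itself; the last 15 mm, until the shoulder meets the wood, need a steady push of about 10 to 12 N, and it stays where it is left; at the shoulder it stops hard.
- leg: The dark wooden chair leg, 64 x 64 mm, 76 mm high, upright in a dark steel bench foot (124 mm along x, 96 mm along y, jaws up to 36 mm high), fixed to the bench. Origin: centre of the foot's underside, below the bore.

How it is judged:
On the way:
1. the smaller sleeve stands started in the bore, upright, its shoulder still 4 to 20 mm above the wood (horizontal distance between sleeve_mid and bore_mouth below 0.004 m and z of sleeve_mid in the frame of bore_mouth between 0.008 and 0.024 m and angle between sleeve_mid's own z axis and vertical below 0.15 rad), for 0.1 s.
At the end, for the whole second after the job is handed in: The smaller sleeve is in the bore, upright within 0.05 rad and within 3 mm of the bore's axis, its shoulder within 2 mm of the wood, and let go; the larger sleeve still stands on the bench away from the leg (z of sleeve_mid in the frame of bore_mouth below 0.006 m and horizontal distance between sleeve_mid and bore_mouth below 0.003 m and angle between sleeve_mid's own z axis and vertical below 0.05 rad and horizontal distance between wide_sleeve_mid and bore_mouth above 0.08 m); the robot touches nothing.
It fails at once if the sleeve is rammed: more than 60 N between it and the leg (contact force between sleeve and leg above 60 N).
It fails at once if the larger sleeve is moved more than 30 mm or tipped over (distance of wide_sleeve_mid from where it was at the start of the episode above 0.03 m or angle between wide_sleeve_mid's own z axis and vertical above 0.5 rad).
It fails at once if another loose thing on the bench is moved more than 40 mm (distance of any of sanding_block, tape_measure, chalk, glue_tin, webbing_roll from where it was at the start of the episode above 0.04 m).
It also fails if it takes over 45 s, if anything falls off the work surface, if the arm or the gripper's body presses on something with over 40 N, if the wrist force passes 120 N, or if a joint passes its speed limit or range.

## Robot

A 6-joint arm with a two-finger parallel gripper is mounted at the origin on the work surface; the furniture and walls round the work are solid. World frame = base frame: x ahead of the robot, y to its left, z up, the work surface at z = 0. Lengths are in m, angles in rad, forces in N, time in s.
With the tool pointing down it reaches from about 0.225 to 0.875 m from the base axis. Payload 3.4 kg.
Tool frame: the origin (TCP) lies at the very end of the fingers, on their centre line; the grasp point (between the pads) lies 19 mm behind it; z points along the fingers, y is the line along which they close (so a half turn about z gives the same grasp; the last joint's range is limited). The gripper opens to 85 mm and grips with 20 to 120 N. Pads are 22 mm wide; open, the fingers measure 114 mm over their backs; the gripper's body (76 mm by 85 mm) begins 54 mm behind the grasp point. The pads swing forward as they close: fully open they stand 13 mm farther back than shut.
Start: joints at [-1.229, 0.276, 1.505, -0, 1.361, -0.121], TCP at [0.257, -0.515, 0.231] pointing down, gripper open.
Joint ranges: [-2.89, 2.89], [-0.75, 2.08], [0.22, 2.7], [-1.18, 4.32], [0.11, 2.71], [-2.7, 2.7]. Speed limits (rad/s): [2.57, 2.57, 3.14, 3.14, 3.14, 3.14].

## Interface

Orientations are given as a rotation vector (axis times angle).
In Python, from bench import state, eyes, arm gives the robot as it stands.
- The arm moves only by the tool drive_tool, never from a script. Its argument "motion" is a list of rows, each a list of 4 numbers: the shift along the tool's x, y, z in mm, then the turn about the tool's z in rad. In form: [[x, y, z, spin], ...]. A call has 1 to 12 rows; each row shifts and turns the commanded pose from where the row before left it, along the tool's axes as they then stand; what a row does not reach is not made up. A row lasts 1/12 s, in which the tool goes at most 41.7 mm and 7.16 degrees, less where a joint would pass 70% of its speed; a pose out of reach is approached as far as the arm can. A call with a gripper value outside its range is refused whole. "claw" is the finger opening in mm, from 0 to 85.4, set as the call begins (left out, the last holds). The fingers move at their own pace and stop on an object; "newtons" is the grip in N (left out, the last holds). Time passes only in rows, so rows that do not move let the fingers close. It gives the time, the measured TCP pose, the force, the opening and the grip force at its end, in the units of the state.
- state(): the state, without advancing time (a new reading comes with each control period).
- eyes.capture(name): name is "scene" or "top"; returns the picture (400x640x3 uint8, blue, green, red); there is no depth.
- eyes.camera_params(name): a dict with "intrinsics" (3x3 intrinsics, pixels), "dist_coeffs" ([k1, k2, p1, p2, k3] as OpenCV has them; the pictures are not rectified), "rvec" (rotation vector, rad) and "tvec" (3), from world to camera coordinates, as OpenCV has them. Camera axes: x right, y down, z forward; pixel columns grow to the right and rows downward; lengths in m; the calibration is good to about 2 mm. A picture is of the moment at which its call begins. camera_params takes no time and is no camera call.
- arm.hand_in(): hands the job in; it is judged then, once.
The state is a dict: "t": time; "qpos": joint angles; "dq": joint speeds; "joint_torque": joint torques, N m; "eef_pos": TCP position; "eef_rot": TCP orientation; "ft_force": force on the tool from outside, world axes, zero at the start; "moment": the same for the moment, N m; "width": opening from 0.0 (shut) to 1.0 (fully open); "finger_force": force on a finger pad.
Only numpy, scipy, OpenCV 4.12 (cv2) and the standard library are available. Lean on these libraries where they do the work, as an engineer would, in place of code of your own. Each camera call takes 0.05 s, during which the arm holds its last target. There are 200 camera calls.

## Working session

There is one attempt and no reset: what is moved stays moved. The work goes in short steps, Python scripts to look and compute and a tool call to move; the robot and the scene stay as the last step left them, time stands still between calls to the robot, and variables do not carry over. Pictures are saved under pics/ and viewed, at most 10 in all, crops included, and the job is handed in when it is done.

Besides the shell and the picture viewer there is one more tool, called after "Request:" as name(argument=value, ...), one argument or row to a line, values as JSON. drive_tool: Moves the arm, as the interface text tells. Its arguments: {"type":"object","properties":{"motion":{"type":"array"},"claw":{"type":"number"},"newtons":{"type":"number"}},"required":["motion"]}

```bash
mkdir -p pics
python3 - <<'E'
from bench import state, eyes, arm
import cv2
for n in("top","scene"):
    cv2.imwrite(f"pics/{n}0.png",eyes.capture(n)); print(eyes.camera_params(n))
print(state())
E
```

```text
{'intrinsics': array([[496.84746095,   0.        , 320.21395972],
       [  0.        , 496.84746095, 199.13990966],
       [  0.        ,   0.        ,   1.        ]]), 'dist_coeffs': array([-0.10584563,  0.        ,  0.        ,  0.        ,  0.        ]), 'rvec': array([ 2.13538273, -2.19691767,  0.13278458]), 'tvec': array([0.08124987, 0.49507288, 1.01402479])}
{'intrinsics': array([[465.64311058,   0.        , 315.93648075],
       [  0.        , 465.64311058, 209.24580376],
       [  0.        ,   0.        ,   1.        ]]), 'dist_coeffs': array([-0.0452712,  0.       ,  0.       ,  0.       ,  0.       ]), 'rvec': array([ 0.43697815,  2.62635418, -1.34562879]), 'tvec': array([ 0.44801544, -0.07352786,  1.17567399])}
{'t': 0.1, 'qpos': array([-1.22899518e+00,  2.76549205e-01,  1.50603623e+00,  1.24878435e-05,
        1.36067882e+00, -1.20994933e-01]), 'dq': array([ 1.43300340e-03,  8.35233906e-05, -4.37550728e-03,  7.16367920e-04,
       -8.05893476e-04, -5.20508699e-05]), 'joint_torque': array([ 7.87981025e-04, -4.17697299e+01, -2.46405619e+01, -3.15589814e-04,
        5.81047585e-03,  1.58829067e-05]), 'eef_pos': array([ 0.25655103, -0.51406222,  0.23050442]), 'eef_rot': array([-3.05624139e+00, -7.20102896e-01,  2.70093567e-04]), 'ft_force': array([ 0.46453351, -0.20576146,  0.23766975]), 'moment': array([-0.00669637,  0.01578537,  0.00798457]), 'finger_force': 0.0, 'width': 1.0007594486144629}
```

View pics/top0.png

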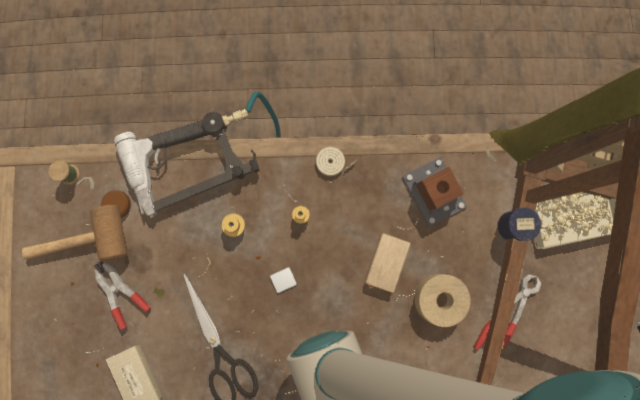

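View pics/scene0.png

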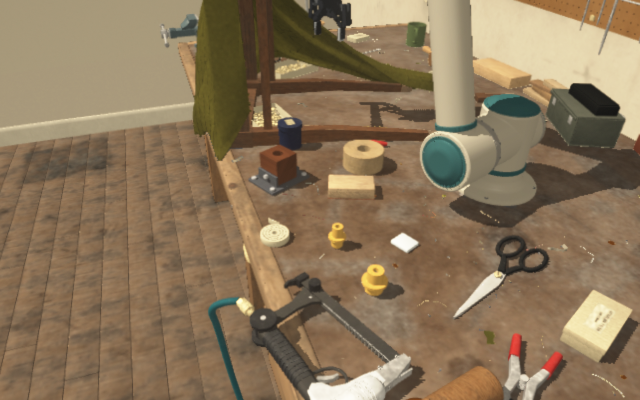

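Top view: the small sleeve is at about (300,214), the large one at (233,225) and the bore at (443,187). I'll enlarge these for exact pixels.

Run:
```python
import cv2,numpy as np
t=cv2.imread("pics/top0.png");s=cv2.imread("pics/scene0.png")
f=lambda im,x,y,w,h:cv2.resize(im[y:y+h,x:x+w],None,fx=8,fy=8,interpolation=cv2.INTER_CUBIC)
a=np.hstack([f(t,280,195,40,36),f(t,415,165,50,36)]);b=np.hstack([f(s,322,217,40,36),f(s,253,143,50,36)])
cv2.imwrite("pics/crop1.png",np.vstack([a,b]))
```

```text
(no output)
```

View pics/crop1.png

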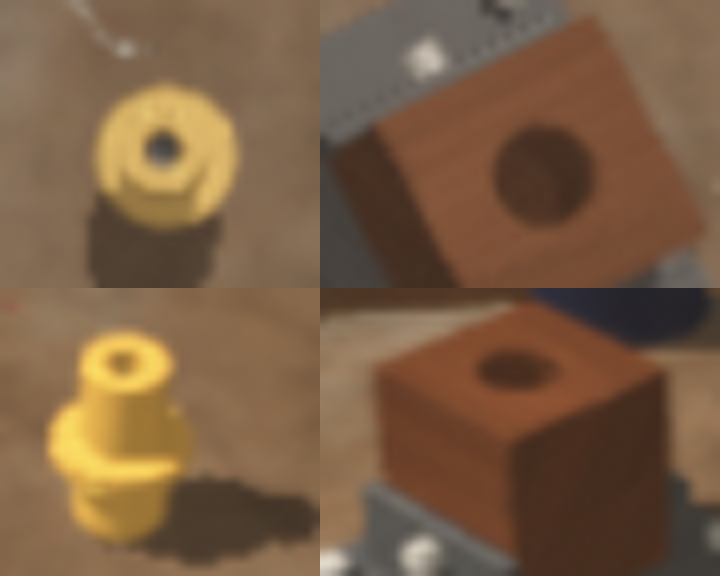

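The crop gives these pixels: in top, the hub's hole at (299.8,213.1) and the bore at (442.4,186.6). In scene, the hub top is at (337.4,226.2) and the bore at (277.2,152.8).

```bash
cat > h.py <<'E'
import cv2,numpy as np
from bench import state,eyes,arm
from scipy.spatial.transform import Rotation as R
def px(n,uv,z):
    c=eyes.camera_params(n);M=cv2.Rodrigues(c['rvec'])[0];C=-M.T@c['tvec']
    p=cv2.undistortPoints(np.array([[uv]],float),c['intrinsics'],c['dist_coeffs'])[0,0]
    d=M.T@np.r_[p,1];return (C+d*(z-C[2])/d[2])
def tool(target):
    s=state();return R.from_rotvec(s['eef_rot']).inv().apply(np.array(target)-s['eef_pos'])*1e3
E
python3 - <<'E'
from h import *
np.set_printoptions(precision=4,suppress=True)
for n,u,z in [("top",(299.8,213.1),.052),("scene",(337.4,226.2),.052),("top",(300.4,214.1),.028),("top",(442.4,186.6),.076),("scene",(277.2,152.8),.076),("top",(233,223),.052),("top",(388,263),.03),("top",(445,300),.04),("top",(330,160),.02),("top",(525,224),.08)]: print(n,u,px(n,u,z))
print(R.from_rotvec(state()['eef_rot']).as_matrix())
E
```

```text
top (299.8, 213.1) [0.4669 0.1099 0.052 ]
scene (337.4, 226.2) [0.4686 0.1138 0.052 ]
top (300.4, 214.1) [0.4669 0.1095 0.028 ]
top (442.4, 186.6) [ 0.5103 -0.1802  0.076 ]
scene (277.2, 152.8) [ 0.5136 -0.1745  0.076 ]
top (233, 223) [0.4504 0.2469 0.052 ]
top (388, 263) [ 0.3599 -0.0694  0.03  ]
top (445, 300) [ 0.2804 -0.1827  0.04  ]
top (330, 160) [0.5816 0.0438 0.02  ]
top (525, 224) [ 0.429  -0.3453  0.08  ]
[[ 0.8948  0.4464 -0.0005]
 [ 0.4464 -0.8948  0.0016]
 [ 0.0002 -0.0017 -1.    ]]
```

Run:
```python
from h import *
s=state()
for n in("top","scene"):
    c=eyes.camera_params(n)
    P=np.array([s['eef_pos'],s['eef_pos']+[0,0,.1],s['eef_pos']*[1,1,0],[.45,-.33,0],[.45,-.33,.2],[.51,-.18,.3]])
    print(n,cv2.projectPoints(P,c['rvec'],c['tvec'],c['intrinsics'],c['dist_coeffs'])[0][:,0].round())
cv2.imwrite("pics/c2.png",cv2.resize(cv2.imread("pics/scene0.png")[0:200,150:450],None,fx=2.6,fy=2.6,interpolation=cv2.INTER_CUBIC))
```

```text
top [[656. 313.]
 [695. 319.]
 [588. 302.]
 [503. 217.]
 [543. 208.]
 [478. 167.]]
scene [[329.  41.]
 [330.   5.]
 [327. 113.]
 [286. 148.]
 [283.  79.]
 [274.  60.]]
```

View pics/c2.png

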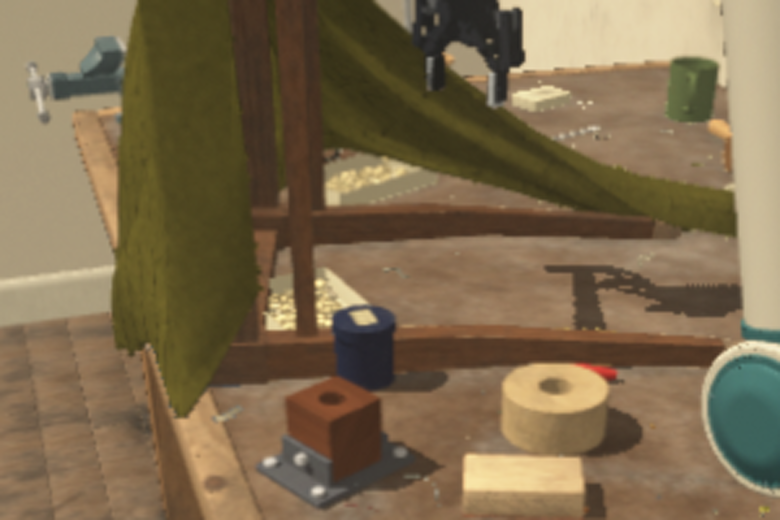

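Request:
drive_tool(
  motion=[
    [10,-10,0,0],
    [19,-19,0,0],
    [20,-20,0,0],
    [20,-20,0,0],
    [20,-20,0,0],
    [20,-20,0,0],
    [20,-20,0,0],
    [20,-20,0,0],
    [20,-20,0,0],
    [20,-20,0,0],
    [20,-20,0,0],
    [20,-20,0,0],
  ],
  claw=85,
)

```text
t: 1.1
eef_pos: [0.359, -0.2048, 0.2311]
eef_rot: [-3.057, -0.72, 0.0]
ft_force: [-0.0, 0.2, -0.6]
width: 1.0
finger_force: 0.0
```

Request:
drive_tool(
  motion=[
    [20,-20,0,0],
    [20,-20,0,0],
    [20,-20,0,0],
    [20,-20,0,0],
    [20,-20,0,0],
    [20,-20,0,0],
    [20,-20,0,0],
    [20,-20,0,0],
    [20,-20,0,0],
    [20,-20,0,0],
    [10,-10,0,0],
    [0,0,0,0],
  ],
)

```text
t: 2.1
eef_pos: [0.4532, 0.0775, 0.231]
eef_rot: [-3.055, -0.726, 0.0]
ft_force: [0.4, -0.4, 0.9]
width: 0.993
finger_force: 0.0
```

Run:
```python
from h import *
s=state();print(s['t'],s['eef_pos'],s['eef_rot'],tool([.4675,.111,.1]))
```

```text
2.1 [0.45318514 0.07745358 0.23098616] [-3.05473465e+00 -7.25877200e-01  6.51281421e-06] [ 27.82146107 -23.29152638 131.03863517]
```

Request:
drive_tool(
  motion=[
    [14,-11,0,0],
    [14,-12,20,0],
    [0,0,30,0],
    [0,0,30,0],
    [0,0,30,0],
    [0,0,15,0],
    [0,0,6,0],
    [0,0,0,0],
  ],
  claw=55,
)

```text
t: 2.77
eef_pos: [0.4665, 0.1068, 0.099]
eef_rot: [-3.058, -0.72, 0.006]
ft_force: [-0.9, -0.4, -0.2]
width: 0.645
finger_force: 0.0
```

Run:
```python
from h import *
s=state();print(s['t'],s['eef_pos'],s['width'])
a=eyes.capture("top");b=eyes.capture("scene")
f=lambda im,x,y:cv2.resize(im[y:y+72,x:x+100],None,fx=4,fy=4,interpolation=cv2.INTER_CUBIC)
for n in("top","scene"):
    c=eyes.camera_params(n);print(cv2.projectPoints(s['eef_pos'],c['rvec'],c['tvec'],c['intrinsics'],c['dist_coeffs'])[0].ravel())
cv2.imwrite("pics/g1.png",np.hstack([f(a,255,178),f(b,287,180)]))
```

```text
2.7667 [0.46649123 0.10684615 0.09900566] 0.6448450328055357
[300.54175602 211.19529339]
[337.93287451 204.89551705]
```

View pics/g1.png

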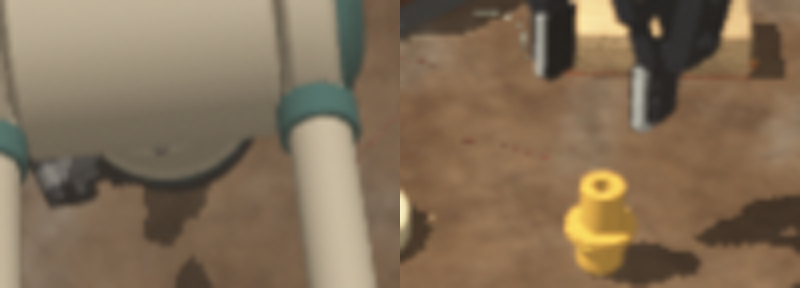

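The top view is blocked by the arm. In scene, the fingers straddle the sleeve with tip midpoint at about (338,205), matching the projected TCP.

Request:
drive_tool(
  motion=[
    [0,0,0,0],
    [0,0,0,0],
  ],
)

```text
t: 3.03
eef_pos: [0.4693, 0.1073, 0.1016]
eef_rot: [3.057, 0.72, 0.005]
ft_force: [0.3, -0.0, -0.0]
width: 0.642
finger_force: 0.0
```

Run:
```python
from h import *
print(state()['eef_pos'],tool([.4678,.112,.032]))
```

```text
[0.46933049 0.10732973 0.10163966] [ 0.52752544 -4.94589583 69.63545332]
```

Request:
drive_tool(
  motion=[
    [0,-3,5,0],
    [0,-2,15,0],
    [0,0,18,0],
    [0,0,15,0],
    [0,0,8,0],
    [0,0,5,0],
    [0,0,3,0],
    [0,0,0,0],
    [0,0,0,0],
    [0,0,0,0],
  ],
)

```text
t: 3.87
eef_pos: [0.4667, 0.1119, 0.0319]
eef_rot: [3.058, 0.72, 0.002]
ft_force: [0.5, 0.9, 0.1]
width: 0.647
finger_force: 0.0
```

Run:
```python
from h import *
print(state()['eef_pos'],tool([.4678,.112,.032]))
b=eyes.capture("scene")
cv2.imwrite("pics/g2.png",cv2.resize(b[190:265,287:387],None,fx=7,fy=7,interpolation=cv2.INTER_CUBIC))
```

```text
[0.4667405  0.11188064 0.03190313] [ 1.00146251  0.36627387 -0.09527523]
```

View pics/g2.png

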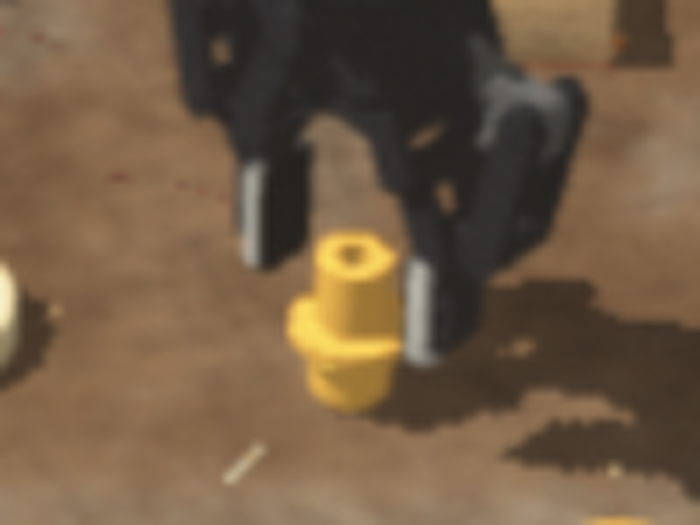

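The fingers straddle the hub with tips at about flange-top height. Their midpoint (357,313) is close to the sleeve axis (352,322), so I'm closing.

Request:
drive_tool(
  motion=[
    [0,0,0,0],
    [0,0,0,0],
    [0,0,0,0],
    [0,0,0,0],
    [0,0,0,0],
    [0,0,0,0],
    [0,0,0,0],
    [0,0,0,0],
    [0,0,0,0],
    [0,0,0,0],
  ],
  claw=10,
  newtons=70,
)

```text
t: 4.75
eef_pos: [0.4665, 0.1118, 0.0317]
eef_rot: [3.058, 0.72, 0.001]
ft_force: [-0.3, -0.1, 5.8]
width: 0.23
finger_force: 68.2
```

Request:
drive_tool(
  motion=[
    [0,0,-5,0],
    [0,0,-15,0],
    [0,0,-25,0],
    [0,0,-30,0],
    [0,0,-25,0],
    [0,0,-10,0],
    [0,0,0,0],
    [-5,15,0,0],
    [-8,25,0,0],
    [-8,25,0,0],
    [-8,25,0,0],
    [-8,25,0,0],
  ],
)

```text
t: 5.75
eef_pos: [0.4832, -0.0084, 0.1398]
eef_rot: [-3.057, -0.721, 0.004]
ft_force: [0.6, -0.4, -0.8]
width: 0.228
finger_force: 68.4
```

Request:
drive_tool(
  motion=[
    [-8,25,0,0],
    [-8,25,0,0],
    [-8,25,0,0],
    [-8,25,0,0],
    [-8,25,0,0],
    [-7,22,0,0],
    [-4,13,0,0],
    [-1,5,0,0],
    [0,0,0,0],
    [0,0,0,0],
    [0,0,0,0],
  ],
)

```text
t: 6.67
eef_pos: [0.5109, -0.177, 0.141]
eef_rot: [-3.056, -0.721, 0.001]
ft_force: [-0.1, -0.1, -1.5]
width: 0.23
finger_force: 68.4
```

Run:
```python
from h import *
s=state();print(s['t'],s['eef_pos'],s['width'],s['finger_force'],s['ft_force'],tool([.5115,-.178,.12]))
a=eyes.capture("top");b=eyes.capture("scene")
cv2.imwrite("pics/p1.png",np.hstack([cv2.resize(a[140:240,390:490],(400,400),interpolation=cv2.INTER_CUBIC),cv2.resize(b[100:180,240:320],(400,400),interpolation=cv2.INTER_CUBIC)]))
```

```text
6.6667 [ 0.51087773 -0.17696386  0.14095342] 0.23007124429824866 68.3989405632019 [-0.08016659 -0.12900367 -1.4950647 ] [ 0.10309634  1.23872672 20.9514077 ]
```

View pics/p1.png

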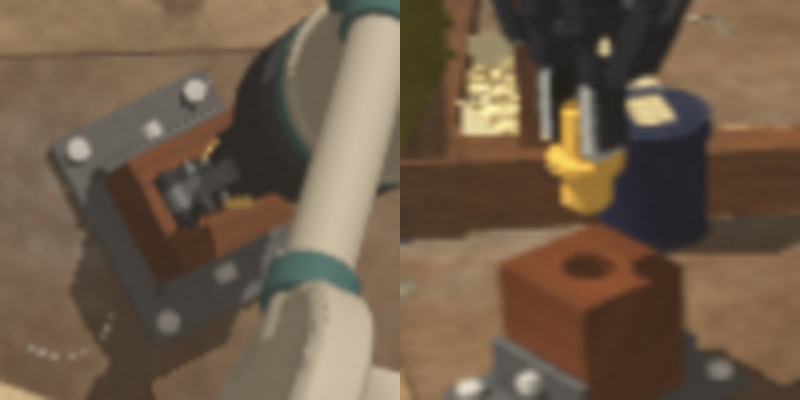

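In scene the sleeve hangs at about (277.4,140.6) at the foot, over the bore at (277.5,153). In top, flange bits show at (443,176) and (450,191). Next I'll work out the offset numerically.

Run:
```python
from h import *
np.set_printoptions(precision=4,suppress=True)
s=state();a=eyes.capture("top");b=eyes.capture("scene")
def mask(im):
    h=cv2.cvtColor(im,cv2.COLOR_BGR2HSV);return cv2.inRange(h,(15,130,60),(35,255,255))
mb=mask(b)[115:148,255:300];
for r in range(10,33):
    x=np.where(mb[r])[0]
    if len(x):print(115+r,255+x.min(),255+x.max(),len(x))
ma=mask(a)[165:205,425:465];ys,xs=np.where(ma);print([(425+x,165+y) for x,y in zip(xs,ys)])
zf=s['eef_pos'][2]-.0315
t=np.linspace(0,2*np.pi,60)
def circ(n,c,r,z):
    k=eyes.camera_params(n);P=np.c_[c[0]+r*np.cos(t),c[1]+r*np.sin(t),z+0*t]
    q=cv2.projectPoints(P,k['rvec'],k['tvec'],k['intrinsics'],k['dist_coeffs'])[0][:,0];return q.min(0),q.max(0)
c=s['eef_pos']
print(c,'foot',circ("scene",c,.0105,zf),'shank',circ("scene",c,.012,zf+.004),'flange',circ("scene",c,.018,zf+.022),circ("top",c,.018,zf+.025))
B=(.5136,-.1745); T=(.5103,-.1802); print('bore-biased',circ("scene",B,.018,zf+.022),circ("scene",B,.0105,zf),circ("top",T,.018,zf+.025))
cv2.imwrite("pics/p2.png",np.hstack([cv2.resize(a[165:205,425:465],(400,400),interpolation=cv2.INTER_CUBIC),cv2.resize(b[115:155,257:297],(400,400),interpolation=cv2.INTER_CUBIC)]))
```

```text
125 272 275 4
126 272 275 4
127 272 275 4
128 269 275 7
129 269 275 7
130 269 275 7
131 269 284 11
132 268 284 16
133 269 284 16
134 269 283 15
135 270 281 12
136 272 281 10
137 272 281 10
138 271 281 11
139 272 281 10
140 272 281 10
141 272 280 9
142 275 278 4
[(np.int64(443), np.int64(175)), (np.int64(442), np.int64(176)), (np.int64(441), np.int64(177)), (np.int64(442), np.int64(177)), (np.int64(440), np.int64(178)), (np.int64(449), np.int64(189)), (np.int64(450), np.int64(189)), (np.int64(451), np.int64(189)), (np.int64(452), np.int64(189)), (np.int64(455), np.int64(189)), (np.int64(447), np.int64(190)), (np.int64(448), np.int64(190)), (np.int64(449), np.int64(190)), (np.int64(450), np.int64(190)), (np.int64(451), np.int64(190)), (np.int64(452), np.int64(190)), (np.int64(453), np.int64(190)), (np.int64(454), np.int64(190)), (np.int64(446), np.int64(191)), (np.int64(447), np.int64(191)), (np.int64(448), np.int64(191)), (np.int64(449), np.int64(191)), (np.int64(450), np.int64(191)), (np.int64(451), np.int64(191)), (np.int64(452), np.int64(191))]
[ 0.5112 -0.1771  0.1413] foot (array([272.9041, 137.6263]), array([281.7212, 141.6808])) shank (array([272.1963, 135.8416]), array([282.2942, 140.458 ])) flange (array([269.2924, 127.9077]), array([284.5834, 134.712 ])) (array([439.1756, 172.5724]), array([457.7602, 191.2516]))
bore-biased (array([268.5681, 128.5099]), array([283.8981, 135.3476])) (array([272.1972, 138.2486]), array([281.0366, 142.3229])) (array([440.7883, 172.9834]), array([459.3637, 191.6626]))
```

View pics/p2.png

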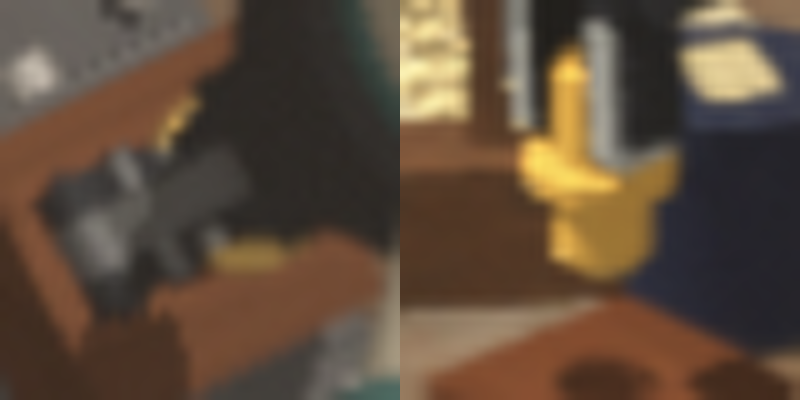

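Request:
drive_tool(
  motion=[
    [0,0.6,5,0],
    [0,0,10,0],
    [0,0,8,0],
    [0,0,5,0],
    [0,0,2,0],
    [0,0,1,0],
    [0,0,1,0],
    [0,0,1,0],
    [0,0,1,0],
    [0,0,0,0],
  ],
)

```text
t: 7.7
eef_pos: [0.5118, -0.1791, 0.1073]
eef_rot: [3.058, 0.72, 0.0]
ft_force: [0.5, -0.2, -1.1]
width: 0.233
finger_force: 68.4
```

Request:
drive_tool(
  motion=[
    [0,0,1,0],
    [0,0,1,0],
    [0,0,0,0],
  ],
)

```text
t: 7.95
eef_pos: [0.5116, -0.1789, 0.1052]
eef_rot: [-3.058, -0.721, 0.0]
ft_force: [-0.3, 0.1, -0.4]
width: 0.232
finger_force: 68.4
```

Request:
drive_tool(
  motion=[
    [0,0,1,0],
    [0,0,1,0],
    [0,0,0,0],
  ],
)

```text
t: 8.2
eef_pos: [0.5116, -0.1791, 0.1033]
eef_rot: [3.058, 0.721, -0.001]
ft_force: [-0.4, -0.5, 0.2]
width: 0.228
finger_force: 68.6
```

Request:
drive_tool(
  motion=[
    [0,0,1,0],
    [0,0,1,0],
    [0,0,0,0],
  ],
)

```text
t: 8.45
eef_pos: [0.5113, -0.1789, 0.1009]
eef_rot: [-3.057, -0.72, 0.001]
ft_force: [-1.8, -0.5, 0.6]
width: 0.228
finger_force: 68.5
```

Request:
drive_tool(
  motion=[
    [0,0,1,0],
    [0,0,1,0],
    [0,0,1,0],
    [0,0,1,0],
    [0,0,0,0],
  ],
)

```text
t: 8.87
eef_pos: [0.5115, -0.1789, 0.0986]
eef_rot: [3.058, 0.721, -0.0]
ft_force: [-3.4, 1.1, 9.5]
width: 0.232
finger_force: 69.6
```

Request:
drive_tool(
  motion=[
    [0,0,1,0],
    [0,0,1,0],
    [0,0,1,0],
    [0,0,1,0],
    [0,0,0,0],
  ],
)

```text
t: 9.28
eef_pos: [0.5114, -0.1789, 0.0948]
eef_rot: [3.058, 0.721, -0.0]
ft_force: [-4.1, 0.5, 10.2]
width: 0.232
finger_force: 69.7
```

Request:
drive_tool(
  motion=[
    [-0.4,-0.2,1,0],
    [0,0,1,0],
    [0,0,1,0],
    [0,0,1,0],
    [0,0,1,0],
    [0,0,1,0],
    [0,0,0,0],
  ],
)

```text
t: 9.87
eef_pos: [0.5113, -0.179, 0.0889]
eef_rot: [3.057, 0.72, 0.001]
ft_force: [-3.4, 0.5, 9.7]
width: 0.229
finger_force: 69.7
```

Request:
drive_tool(
  motion=[
    [0,0,1,0],
    [0,0,0.7,0],
    [0,0,0,0],
  ],
)

```text
t: 10.12
eef_pos: [0.5113, -0.179, 0.0872]
eef_rot: [3.057, 0.72, 0.001]
ft_force: [-4.4, 0.8, 11.1]
width: 0.225
finger_force: 69.8
```

Request:
drive_tool(
  motion=[
    [0,0,0.7,0],
    [0,0,0,0],
  ],
)

```text
t: 10.28
eef_pos: [0.5112, -0.1791, 0.0866]
eef_rot: [3.057, 0.72, 0.001]
ft_force: [-3.7, 0.8, 10.8]
width: 0.229
finger_force: 69.8
```

Request:
drive_tool(
  motion=[
    [0,0,0.5,0],
    [0,0,0,0],
  ],
)

```text
t: 10.45
eef_pos: [0.5112, -0.1791, 0.0861]
eef_rot: [3.057, 0.72, 0.001]
ft_force: [-3.8, 0.9, 11.6]
width: 0.226
finger_force: 69.7
```

Request:
drive_tool(
  motion=[
    [0,0,0.5,0],
    [0,0,0,0],
  ],
)

```text
t: 10.62
eef_pos: [0.5113, -0.1791, 0.086]
eef_rot: [3.057, 0.72, 0.001]
ft_force: [-5.5, 1.5, 13.8]
width: 0.232
finger_force: 70.0
```

Request:
drive_tool(
  motion=[
    [0,0,0.5,0],
    [0,0,0,0],
  ],
)

```text
t: 10.78
eef_pos: [0.5113, -0.1791, 0.086]
eef_rot: [3.057, 0.72, 0.001]
ft_force: [-5.7, 1.3, 16.6]
width: 0.226
finger_force: 70.3
```

Run:
```python
from h import *
print(state()['eef_pos'],state()['ft_force']);b=eyes.capture("scene")
cv2.imwrite("pics/s1.png",cv2.resize(b[125:185,240:320],(800,600),interpolation=cv2.INTER_CUBIC))
```

```text
[ 0.51131512 -0.17909846  0.085962  ] [-5.70020803  1.27304087 16.63475495]
```

View pics/s1.png

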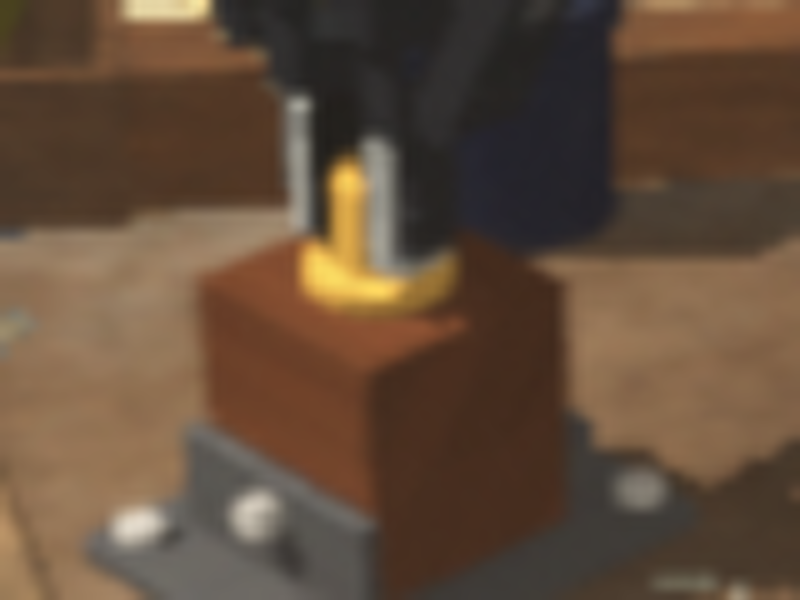

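The flange (around 380,290 in the crop) sits on the wood. Force is rising with no more travel, so it is seated. I'll release now.

Request:
drive_tool(
  motion=[
    [0,0,-1,0],
    [0,0,0,0],
    [0,0,0,0],
    [0,0,0,0],
    [0,0,0,0],
    [0,0,0,0],
    [0,0,0,0],
  ],
  claw=60,
)

```text
t: 11.42
eef_pos: [0.5113, -0.179, 0.0841]
eef_rot: [-3.058, -0.721, 0.0]
ft_force: [-0.2, -0.6, 1.2]
width: 0.698
finger_force: 0.0
```

Request:
drive_tool(
  motion=[
    [0,0,-5,0],
    [0,0,-15,0],
    [0,0,-20,0],
    [0,0,-20,0],
    [0,0,-20,0],
    [0,0,-10,0],
    [0,0,0,0],
    [0,0,0,0],
  ],
)

```text
t: 12.08
eef_pos: [0.5113, -0.179, 0.1745]
eef_rot: [3.057, 0.72, 0.001]
ft_force: [-0.4, -0.2, -0.3]
width: 0.7
finger_force: 0.0
```

Run:
```python
from h import *
print(state()['eef_pos'],state()['ft_force']);b=eyes.capture("scene")
cv2.imwrite("pics/s2.png",cv2.resize(b[125:185,240:320],(640,480),interpolation=cv2.INTER_CUBIC))
```

```text
[ 0.51129964 -0.17901031  0.17454903] [-0.41375796 -0.20043928 -0.34196071]
```

View pics/s2.png

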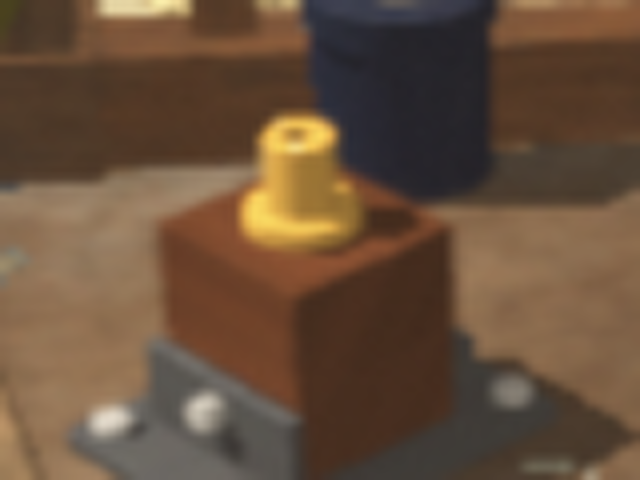

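The sleeve stands upright and flush on the leg, flange at about (300,220) in the crop, and the gripper is clear.

```bash
python3 -c "
from bench import arm;print(arm.hand_in())"
```

```text
the job is handed in; nothing more can be done
None
```

The smaller sleeve is pressed flush into the chair leg and let go, and the job is handed in at about 12 s; the highest force I read while pressing was about 17 N, and the judge returned no verdict.

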